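# Offer up the film-bay door of a wrapping machine to its hinge

### The arm

A 6-joint arm with a two-finger parallel gripper is mounted at the origin on the work surface. World frame = base frame: x ahead of the robot, y to its left, z up, the work surface at z = 0. Lengths are in m, angles in rad, forces in N, time in s.
With the tool pointing down it reaches from about 0.425 to 0.95 m from the base axis. Payload 3.5 kg.
Tool frame: the origin (TCP) lies between the finger pads; the fingertips stand 22 mm ahead of it and the grasp point (between the pads) lies 3 mm ahead of it (ctrl.nose_length is the z of the fingertips in the tool frame, in m); z points along the fingers, y is the line along which they close (so a half turn about z gives the same grasp; the last joint's range is limited). The gripper opens to 85 mm and grips with 20 to 120 N. Pads are 22 mm wide; open, the fingers measure 114 mm over their backs; the gripper's body (76 mm by 85 mm) begins 54 mm behind the grasp point. The pads swing forward as they close: fully open they stand 13 mm farther back than shut.
Start: joints at [1.152, 0.286, 1.577, -0, 1.279, -0.15], TCP at [0.179, 0.651, 0.253] pointing down, gripper open.
Joint ranges: [-2.77, 2.77], [-0.9, 2.22], [0.21, 2.48], [-1.53, 4.67], [0.24, 2.81], [-2.84, 2.84]. Speed limits (rad/s): [2.79, 2.79, 3.14, 3.14, 3.14, 3.14].

### API

Orientations are given as a unit quaternion [x, y, z, w].
In Python, from plant import ctrl gives the robot as it stands. The module is installed in compiled form; this text tells all that it offers.
- The arm moves only by the tool send_rows, never from a script. Its argument "rows" is text: rows parted by semicolons, each of 7 numbers parted by spaces: the turn, a rotation vector about the tool's x, y, z in degrees, then the shift along the tool's x, y, z in mm, then the opening, from -1 (shut) to 1 (fully open). A call has 1 to 8 rows; each row is the pose to reach, as a shift and turn from the pose commanded when the call began, along the tool's axes at that moment; what a row does not reach only later rows make up. A row lasts 1/8 s, in which the tool goes at most 62.5 mm and 10.7 degrees, less where a joint would pass 70% of its speed; a pose out of reach is approached as far as the arm can. A call with a gripper value outside its range is refused whole. The fingers move at their own pace and stop on an object; "grip_force" is the grip in N (left out, the last holds). Time passes only in rows, so rows that repeat a pose let the fingers close. It gives the time, the measured TCP pose, the force, the opening and the grip force at its end, in the units of the state.
- ctrl.get_state(): the state, without advancing time (a new reading comes with each control period).
- ctrl.read_camera(name): name is "scene" or "top" or "wrist"; returns a dict with "color" (400x640x3 uint8, red, green, blue), "fx", "fy", "cx", "cy" (pixels), "extrinsics" (4x4, takes a point from world to camera coordinates). Camera axes: x right, y down, z forward; pixel columns grow to the right and rows downward; lengths in m; the calibration is good to about 2 mm. A picture is of the moment at which its call begins. There is no depth.
- ctrl.sign_off(): hands the job in; it is judged then, once.
Trained networks look in a picture, given as the dict that the camera call returned (one of the last four; its "shot" number tells which), for a name from the list of things; names that differ only in an ending like _2 or _b are one class to them, and where a whole thing is asked for, a point or a joint stands for the part that bears it (a point fixed in the world has none). Each returns a list of dicts, best first, with "p" (0 to 1); they miss things now and then, are a little off and sometimes report something else, mostly with a low value. They report only what shows in the picture. A call takes as long as a camera call.
- ctrl.look_for(picture, target): "position" ([x, y, z] in m, in the coordinates of the camera as it stood for that picture, good to about 4 mm: the middle of the surface that is visible of it).
The state is a dict: "time": time; "qpos": joint angles; "dq": joint speeds; "joint_efforts": joint torques, N m; "eef_pos": TCP position; "tcp_rot": TCP orientation; "contact_force": force on the tool from outside, world axes, zero at the start; "wrist_torque": the same for the moment, N m; "opening": opening from 0.0 (shut) to 1.0 (fully open); "finger_force": force on a finger pad.
Only numpy, scipy, OpenCV 4.12 (cv2) and the standard library are available. Lean on these libraries where they do the work, as an engineer would, in place of code of your own. Each camera call takes 0.05 s, during which the arm holds its last target. There are 200 camera calls.

### The job

To put the wrapping machine back together after wash-down, first turn the red-winged turnbutton on its top fully across, square over the white door frame, so that the frame is locked in. Then take the loose film-bay door out of the drying rack and bring it to the frame gently, without unseating the frame: upright, square open (standing straight out from the machine's side), its hinge knuckle between the frame's two knuckles so that all three pin holes line up. Finish while holding it there, its weight in the gripper and not on the hinge, ready for a workmate to push the pin in; leave the pin, its tray and the tape roll alone.

Things in the scene. Friction and masses are not known exactly. Their poses are not given: they have to be found in the camera images.
- machine: Film wrapping machine, a fixed steel box 160 mm high with a film roll on top at its far end (up to 270 mm). Origin on the table under its left side face, at the middle of the film-bay opening. The box spans -130 to +290 mm in its x, -460 to 0 mm in its y; +y points out of that side face. Yaw within 0.15 rad of the world's.
- turnbutton (a joint): Turnbutton on the machine's top (pivot at machine x 0, y -45 mm), rad. 0: its bar points along machine +x, clear of the frame; grows counter-clockwise from above to a stop at 1.57, where the bar points along +y, square over the frame's top rail. Starts at 0 to 0.4; light friction (0.05 N m), stays where it is left.
- turnbutton_grip (a point): On the turnbutton's pivot axis, 179 mm above the table, half-way up its red wing: an upright fin 34 mm long, 8 mm thick, from 168 to 189 mm above the table, centred on the pivot, along the bar. Site x axis: along the bar to its tip. The black bar under the wing is 5 mm thick, 16 mm wide, 40 mm long from the pivot. Clear for 60 mm around.
- frame: White lift-out door frame 200 x 16 x 140 mm standing loosely (1.5 mm play) in a pocket of the side face, top flush with the machine's (160 mm). Origin: middle of its underside, 20 mm above the table; axes as the machine's. A jamb leaf on its far stile carries two fixed hinge knuckles, upright tubes 20 mm wide, 10 mm bore, 26 mm long, axis at frame x +85, y +24 mm, with a gap of 40 mm between.
- jamb_upper (a point): On the hinge axis at the lower face of the upper fixed knuckle (110 mm above the table). Axes as the frame's. The door's knuckle can enter the gap below it only sideways, for example moving along machine -y.
- jamb_lower (a point): On the hinge axis at the upper face of the lower fixed knuckle (70 mm above the table). Axes as the frame's.
- rack: Fixed wire drying rack on a blue drip tray 170 x 220 mm. Origin: middle of its underside. The door stands in the middle slot, along the rack's y, on two cross bars 15 mm above the table, between wire hoops at y +-50 mm that reach 73 mm up and leave 4 mm play on each face. Other slots are empty.
- door: Film-bay door: upright panel 160 mm wide (its y), 14 mm thick (its x), 120 mm tall (z), 0.36 to 0.54 kg. Origin: middle of its underside. On its -y edge: one hinge knuckle, an upright tube 20 mm wide, 10 mm bore, 34 mm long, axis at x 0, y -94 mm, 43 to 77 mm up. Balance point y -5 mm: grip the top edge there from above. A pull handle stands 25 mm out of its +x face at y +58 mm, 75 to 111 mm up.
- door_eye_top (a point): On the door's hole axis at the top face of its knuckle (77 mm above its underside). Axes as the door's. Lined up and square open, the door's axes are parallel to the frame's and its underside is 30 mm above the table: the knuckle is midway in the gap, 3 mm free above and below.
- door_eye_bottom (a point): On the door's hole axis at the bottom face of its knuckle (43 mm above its underside). Axes as the door's.
- pin_tray: Grey parts tray 80 x 160 x 22 mm with the hinge pin in it, to be left alone. Origin: middle of its underside.
- pin: T-handled steel hinge pin, 9 mm thick, 105 mm long, with a pointed nose, lying in the parts tray, to be left alone. Origin: under the middle of its shank.
- tape_roll: Roll of tape lying flat, 104 mm across, 36 mm high, to be left alone. Origin: middle of its underside.

How it is judged:
By the outcome, as a careful person would: the job done as asked, in the order asked, and still so for the second after the job is handed in, while the arm keeps its last pose, push and grip.
It also fails if it takes over 54 s, if anything falls off the work surface, if the arm or the gripper's body presses on something with over 40 N, if the wrist force passes 120 N, or if a joint passes its speed limit or range.

## Working session

There is one attempt and no reset: what is moved stays moved. The work goes in short steps, Python scripts to look and compute and a tool call to move; the robot and the scene stay as the last step left them, time stands still between calls to the robot, and variables do not carry over. Pictures are saved under pics/ and viewed, at most 10 in all, crops included, and the job is handed in when it is done.

Besides the shell and the picture viewer there is one more tool, called after "Emit:" as a command line: name --argument value ..., lists and objects as JSON in quotes. send_rows: Moves the arm, as the interface text tells. Its arguments: {"type":"object","properties":{"rows":{"type":"string"},"grip_force":{"type":"number"}},"required":["rows"]}

```bash
mkdir -p pics; cat > h.py <<'E'
import numpy as np, cv2
from plant import ctrl
from scipy.spatial.transform import Rotation as R
def shot(cam,name=None):
    p=ctrl.read_camera(cam)
    if name: cv2.imwrite('pics/'+name,p['color'][:,:,::-1])
    return p
def w(p,c): # cam->world
    E=np.array(p['extrinsics']); return E[:3,:3].T@(np.array(c)-E[:3,3])
def proj(p,X):
    E=np.array(p['extrinsics']); X=np.atleast_2d(X)@E[:3,:3].T+E[:3,3]
    return np.c_[p['fx']*X[:,0]/X[:,2]+p['cx'],p['fy']*X[:,1]/X[:,2]+p['cy']]
def atz(p,uv,z): # pixel -> world at height z
    E=np.array(p['extrinsics']); c=-E[:3,:3].T@E[:3,3]
    d=E[:3,:3].T@np.array([(uv[0]-p['cx'])/p['fx'],(uv[1]-p['cy'])/p['fy'],1])
    return c+d*(z-c[2])/d[2]
E
python3 - <<'E'
from h import *
np.set_printoptions(precision=4,suppress=True)
for cam in ['scene','top']:
    p=shot(cam,cam+'1.png'); E=np.array(p['extrinsics'])
    print(cam,p['fx'],'pos',-E[:3,:3].T@E[:3,3])
    for t in ['machine','turnbutton','turnbutton_grip','frame','jamb_upper','jamb_lower','rack','door','door_eye_top','door_eye_bottom']:
        for r in ctrl.look_for(p,t)[:2]:
            X=w(p,r['position']); print(t,round(r['p'],2),X,proj(p,X)[0].round())
s=ctrl.get_state();print(s['time'],s['eef_pos'],s['tcp_rot'],s['opening'])
E
```

```text
scene 457.5856504162701 pos [ 1.1572 -0.1132  0.7572]
machine 0.64 [ 0.7508 -0.2158  0.1626] [125. 323.]
turnbutton 0.7 [ 0.5314 -0.0931  0.1713] [174. 193.]
turnbutton_grip 0.76 [ 0.5288 -0.0985  0.1723] [171. 192.]
frame 0.58 [ 0.5574 -0.0586  0.1577] [198. 202.]
jamb_lower 0.7 [ 0.553  -0.0567  0.1607] [198. 199.]
jamb_lower 0.35 [ 0.753  -0.212   0.1614] [128. 324.]
rack 0.87 [0.5421 0.3257 0.0021] [372. 194.]
door 0.82 [0.504  0.3407 0.0869] [373. 154.]
door 0.17 [ 0.5552 -0.058   0.1646] [198. 198.]
door_eye_top 0.75 [0.5109 0.3402 0.0887] [374. 155.]
door_eye_top 0.18 [ 0.5297 -0.0979  0.1698] [171. 194.]
door_eye_bottom 0.91 [0.5053 0.3412 0.0893] [373. 154.]
top 482.36310165319327 pos [0.5194 0.1347 1.0511]
machine 0.55 [ 0.6007 -0.2534  0.1619] [516. 206.]
turnbutton 0.65 [0.5022 0.3392 0.13  ] [200. 263.]
turnbutton 0.61 [ 0.5218 -0.0941  0.1695] [434. 249.]
turnbutton_grip 0.72 [ 0.5237 -0.0918  0.166 ] [432. 248.]
jamb_upper 0.83 [ 0.5177 -0.056   0.1424] [410. 252.]
jamb_upper 0.67 [0.7655 0.1185 0.0079] [314. 140.]
jamb_lower 0.61 [ 0.5177 -0.0635  0.1379] [413. 252.]
rack 0.82 [ 0.5022  0.3455 -0.0019] [211. 262.]
rack 0.64 [0.7651 0.1167 0.0055] [315. 141.]
door 0.89 [0.5063 0.3399 0.1314] [200. 261.]
door 0.65 [ 0.5202 -0.0936  0.1648] [433. 250.]
door_eye_top 0.56 [0.5045 0.3389 0.1318] [200. 262.]
door_eye_top 0.5 [ 0.5253 -0.0937  0.1669] [433. 248.]
door_eye_bottom 0.86 [0.5029 0.3387 0.1348] [200. 263.]
1.1 [0.1792 0.6507 0.2533] [ 0.134  0.991 -0.     0.   ] 1.0033405095090246
```

```bash
python3 - <<'E'
import cv2
a=cv2.imread('pics/top1.png'); 
c=cv2.resize(a[100:380,120:500],None,fx=2,fy=2,interpolation=cv2.INTER_CUBIC); cv2.imwrite('pics/top1c.png',c)
E
```

```text
(no output)
```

View pics/top1c.png

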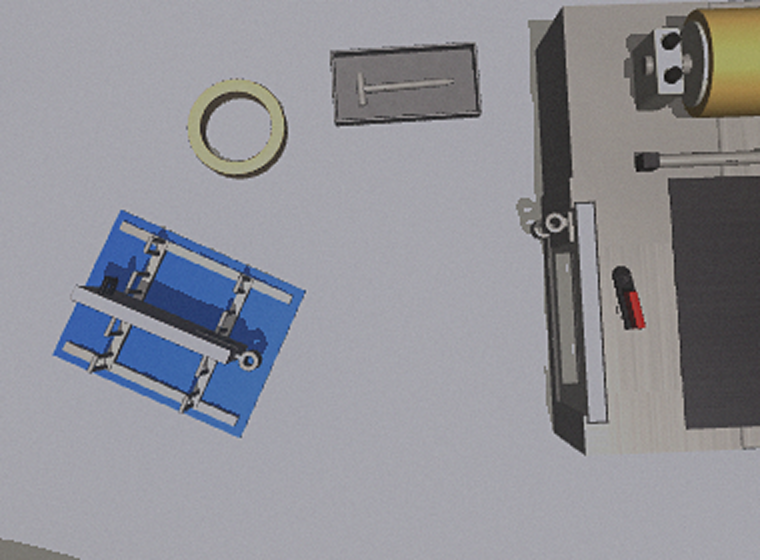

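View pics/scene1.png

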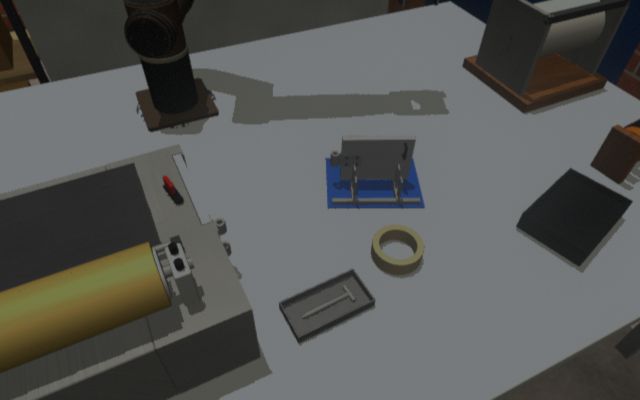

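The top crop shows the door top edge running from (73,293) to (228,357), its knuckle at (248,360) and its handle on the world +x side. The frame top spans (575,203)-(607,421), the jamb ring is at (557,223), and the red wing is at (636,310) with its bar pointing up towards (622,270). The scene view agrees.

```bash
python3 - <<'E'
from h import *
np.set_printoptions(precision=4,suppress=True)
p=shot('top'); im=p['color'].astype(int); r,g,b=im[...,0],im[...,1],im[...,2]
def fit(mask,z,box,n):
    m=np.zeros(mask.shape,np.uint8); x0,y0,x1,y1=box; m[y0:y1,x0:x1]=mask[y0:y1,x0:x1]
    k,l,st,ce=cv2.connectedComponentsWithStats(m); i=1+np.argmax(st[1:,4])
    c=cv2.findContours((l==i).astype(np.uint8),cv2.RETR_EXTERNAL,cv2.CHAIN_APPROX_NONE)[0][0]
    rc=cv2.minAreaRect(c); bx=cv2.boxPoints(rc)
    W=np.array([atz(p,q,z) for q in bx]); ys,xs=np.nonzero(l==i)
    P=np.array([atz(p,q,z)[:2] for q in np.c_[xs,ys]]); mu=P.mean(0); d=np.linalg.svd(P-mu,full_matrices=False)[2][0]
    if d[0]<0:d=-d
    print(n,st[i,4],'mean',mu,'ang',np.arctan2(d[1],d[0]),'rect ctr',W.mean(0)[:2],'sides',np.linalg.norm(W[0]-W[1]),np.linalg.norm(W[1]-W[2]),rc[0])
fit((r>120)&(g<80)&(b<80),.189,(420,230,450,275),'wing')
print(im[260,415:425].tolist(),im[265,185:195].mean(0))
wh=(r>185)&(g>185)&(b>185)
fit(wh,.160,(400,195,430,320),'frame')
fit(wh,.135,(140,230,240,290),'door')
for n,uv,z in [('jamb ring',(120+557/2,100+223/2),.136),('door ring',(120+248.5/2,100+360/2),.092)]: print(n,atz(p,uv,z))
E
```

```text
wing 71 mean [ 0.5129 -0.0963] ang 0.19373685792380743 rect ctr [ 0.5128 -0.0963] sides 0.006897124970169165 0.031580733683364115 (437.99993896484375, 254.5)
[[163, 164, 171], [163, 162, 168], [162, 160, 168], [166, 164, 172], [169, 166, 175], [61, 60, 58], [165, 157, 154], [166, 160, 158], [162, 156, 152], [160, 155, 151]] [ 74.  106.8 166. ]Traceback (most recent call last):
  File "<stdin>", line 16, in <module>
  File "<stdin>", line 6, in fit
    return _wrapfunc(a, 'argmax', axis=axis, out=out, **kwds)
    return bound(*args, **kwds)
ValueError: attempt to get argmax of an empty sequence
```

```bash
python3 - <<'E'
from h import *
np.set_printoptions(precision=4,suppress=True)
p=shot('top'); C=lambda u,v,z: atz(p,(120+u/2,100+v/2),z)[:2]
f=[C(575,203,.16),C(593,202,.16),C(607,421,.16),C(588,423,.16)]; print('frame',np.array(f),np.mean(f,0))
d=f[0]-f[3];e=f[1]-f[2]; yf=[np.arctan2(*q[::-1]) for q in (d,e)];print('len',np.linalg.norm(d),np.linalg.norm(e),'yaw',yf)
print('jamb',C(557,223,.136)); a=C(73,293,.135);b=C(228,357,.135);print('door edge',a,b,np.linalg.norm(a-b),'yang',np.arctan2(*(a-b)[::-1]),'eye',C(248.5,360,.092))
yaw=np.mean(yf);Rf=np.array([[np.cos(yaw),-np.sin(yaw)],[np.sin(yaw),np.cos(yaw)]])
m=np.mean(f,0); print('pred jamb',m+Rf@[.085,.024],'pred pivot (y-37 from frame mid?)',m+Rf@[0,-.037])
w_=np.array([.5129,-.0963]); s=ctrl.get_state();T=R.from_quat(s['tcp_rot'])
print('wing hover delta tool', T.inv().apply(np.r_[w_,.26]-s['eef_pos'])*1e3)
E
```

```text
frame [[ 0.6114 -0.0511]
 [ 0.6121 -0.068 ]
 [ 0.4117 -0.0733]
 [ 0.4102 -0.0559]] [ 0.5114 -0.0621]
len 0.20127159178162585 0.20050979861034443 yaw [np.float64(0.02371599359501342), np.float64(0.026492592286975817)]
jamb [ 0.5949 -0.0382]
door edge [0.535  0.4201] [0.4733 0.2746] 0.15810653349403128 yang 1.1698672808680386 eye [0.4679 0.2611]
pred jamb [ 0.5957 -0.0359] pred pivot (y-37 from frame mid?) [ 0.5123 -0.0991]
wing hover delta tool [-520.0762 -631.6195   -6.68  ]
```

Emit:
send_rows --rows "0 0 80 -373 -260 -7 1;0 0 80 -373 -260 -7 1;0 0 80 -373 -260 -7 1;0 0 80 -373 -260 -7 1;0 0 80 -373 -260 -7 1;0 0 80 -373 -260 -7 1;0 0 80 -373 -260 -7 1;0 0 80 -373 -260 -7 1"

```text
time: 2.2
eef_pos: [0.4719, 0.2982, 0.2607]
tcp_rot: [0.742, 0.67, 0.0, 0.0]
contact_force: [0.3, 0.9, -0.5]
opening: 1.0
finger_force: 0.0
```

```bash
cat > d.py <<'E'
# delta to world target: x y z psi(deg of tool x heading, tool down)
import sys; from h import *
x,y,z,psi=map(float,sys.argv[1:5]); s=ctrl.get_state(); T=R.from_quat(s['tcp_rot'])
c,q=np.cos(psi),np.sin(psi); G=R.from_matrix(np.array([[c,q,0],[q,-c,0],[0,0,-1]]))
print('t',round(s['time'],2),'pos',np.round(s['eef_pos'],4),'psi',round(float(np.arctan2(*T.apply([1,0,0])[1::-1])),4),'F',np.round(s['contact_force'],1),'open',round(s['opening'],3))
print('rot',np.round((T.inv()*G).as_rotvec(degrees=True),2),'shift',np.round(T.inv().apply(np.array([x,y,z])-s['eef_pos'])*1e3,1))
E
python3 d.py .513 -.0963 .26 .194
```

```text
t 2.2 pos [0.4719 0.2982 0.2607] psi 1.4688 F [ 0.3  0.9 -0.5] open 1.0
rot [ 5.000e-02 -3.000e-02  7.304e+01] shift [-388.3   81.     0.8]
```

Emit:
send_rows --rows "0 0 73 -388 81 0 0;0 0 73 -388 81 0 0;0 0 73 -388 81 0 0;0 0 73 -388 81 0 0;0 0 73 -388 81 0 0;0 0 73 -388 81 0 0;0 0 73 -388 81 0 0;0 0 73 -388 81 0 0"

```text
time: 3.2
eef_pos: [0.5139, -0.0944, 0.2604]
tcp_rot: [0.995, 0.1, 0.0, -0.0]
contact_force: [-1.1, 0.2, 0.1]
opening: 0.498
finger_force: 0.0
```

```bash
python3 - <<'E'
from h import *
np.set_printoptions(precision=4,suppress=True)
p=shot('wrist','w1.png')
for t in ['turnbutton_grip','frame']:
    for r in ctrl.look_for(p,t)[:2]: X=w(p,r['position']); print(t,r['p'],X,proj(p,X)[0])
im=p['color'].astype(int); m=(im[...,0]>110)&(im[...,1]<70)&(im[...,2]<70)
ys,xs=np.nonzero(m); print(m.sum(),xs.mean(),ys.mean())
print('proj wing top ends',proj(p,[[.513+s*.0167,-.0963+s*.0033,.189] for s in (-1,1)]))
E
python3 d.py .513 -.0963 .194 .194
```

```text
turnbutton_grip 0.87 [ 0.5271 -0.102   0.1724] [334.7801 188.8907]
frame 0.8 [ 0.562  -0.062   0.1539] [290.5222 126.2838]
498 324.97991967871485 213.40963855421685
proj wing top ends [[322.9781 236.769 ]
 [323.442  190.0037]]
t 3.35 pos [ 0.5138 -0.0919  0.2603] psi 0.205 F [-0.2  0.3 -0.1] open 0.503
rot [-0.03  0.01  0.63] shift [-1.6  4.2 66.3]
```

View pics/w1.png

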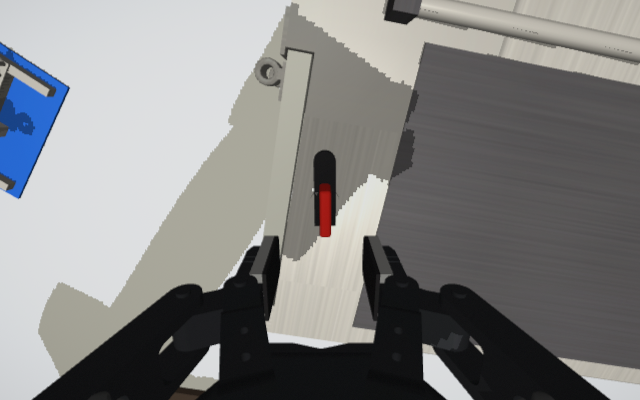

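Wing at (325,213), matching its projected position, with the fingers straddling it. Descending in two steps.

Emit:
send_rows --rows "0 0 0.6 -1 4 30 0;0 0 0.6 -1 4 50 0;0 0 0.6 -1 4 60 0;0 0 0.6 -1 4 66 0;0 0 0.6 -1 4 66 0"

```text
time: 3.98
eef_pos: [0.5139, -0.0966, 0.1945]
tcp_rot: [0.995, 0.096, 0.0, 0.0]
contact_force: [1.0, -0.1, 0.9]
opening: 0.501
finger_force: 0.0
```

```bash
python3 d.py .513 -.0965 .194 .194
```

```text
t 3.98 pos [ 0.5139 -0.0966  0.1945] psi 0.1929 F [ 1.  -0.1  0.9] open 0.501
rot [ 0.01 -0.01 -0.06] shift [-0.8 -0.3  0.5]
```

Emit:
send_rows --rows "0 0 0 0 0 0 -1;0 0 0 0 0 0 -1;0 0 0 0 0 0 -1;0 0 0 0 0 0 -1;0 0 0 0 0 0 -1;0 0 0 0 0 0 -1" --grip_force 30

```text
time: 4.72
eef_pos: [0.5141, -0.0972, 0.1952]
tcp_rot: [0.995, 0.096, 0.001, 0.0]
contact_force: [-0.7, -0.1, 4.3]
opening: 0.082
finger_force: 32.9
```

Emit:
send_rows --rows "0 0 -10 0 0 0 -1;0 0 -20 0 0 0 -1;0 0 -30 0 0 0 -1;0 0 -40 0 0 0 -1;0 0 -50 0 0 0 -1;0 0 -60 0 0 0 -1;0 0 -70 0 0 0 -1;0 0 -75 0 0 0 -1"

```text
time: 5.72
eef_pos: [0.5139, -0.0969, 0.1952]
tcp_rot: [0.73, 0.683, 0.0, 0.0]
contact_force: [-2.0, 0.9, 6.6]
opening: 0.083
finger_force: 33.1
```

Emit:
send_rows --rows "0 0 -3 0 0 0 -1;0 0 -5 0 0 0 -1;0 0 -7 0 0 0 -1;0 0 -7 0 0 0 -1"

```text
time: 6.22
eef_pos: [0.5139, -0.097, 0.1952]
tcp_rot: [0.689, 0.724, 0.0, -0.0]
contact_force: [-1.7, 0.1, 5.6]
opening: 0.085
finger_force: 34.1
```

```bash
python3 -c "
from h import *
s=ctrl.get_state();print(s['wrist_torque'],s['finger_force'])"; python3 d.py .513 -.0965 .25 1.596
```

```text
[ 0.07786069  0.39437829 -0.50328754] 34.119617342948914
t 6.22 pos [ 0.5139 -0.097   0.1952] psi 1.6205 F [-1.7  0.1  5.6] open 0.085
rot [ 0.02 -0.04  1.41] shift [  0.5  -0.8 -54.8]
```

Emit:
send_rows --rows "0 0 0 0 0 0 0;0 0 0 0 0 0 0;0 0 0 0 0 0 0.2;0 0 0 0 0 -40 0.5;0 0 0 0 0 -90 0.5;0 0 0 0 0 -90 0.5"

```text
time: 6.98
eef_pos: [0.5159, -0.0978, 0.2896]
tcp_rot: [0.688, 0.725, 0.002, 0.005]
contact_force: [0.4, -1.1, 0.0]
opening: 0.752
finger_force: 0.0
```

```bash
python3 - <<'E'
from h import *
p=shot('wrist','w2.png')
im=p['color'].astype(int); m=((im[...,0]>90)&(im[...,1]<70)&(im[...,2]<70)).astype(np.uint8)
c=max(cv2.findContours(m,0,1)[0],key=cv2.contourArea);print(cv2.minAreaRect(c))
E
python3 d.py .503 .34 .25 1.17
```

```text
((316.6767272949219, 196.990478515625), (9.70168685913086, 40.21790313720703), 1.6846842765808105)
t 7.03 pos [ 0.5147 -0.0973  0.2866] psi 1.6232 F [ 0.3 -1.   0. ] open 0.75
rot [ 0.27  0.06 25.97] shift [437.4  11.1  35.8]
```

View pics/w2.png

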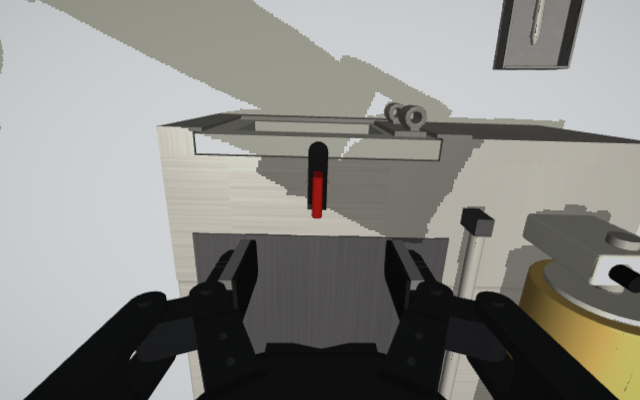

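Bar at (317,180) lies square over the frame rail: turned fully across. Measuring the frame from this view, then moving over the door.

```bash
cat > fr.py <<'E'
from h import *
np.set_printoptions(precision=4,suppress=True)
p=shot('wrist'); C=lambda u,v,z: atz(p,(u,v),z)[:2]
P=[C(194,155,.16),C(441,160,.16),C(441.5,139,.16),C(194.5,133.5,.16)]
print(np.array(P),np.mean(P,0)); 
for a,b in ((0,1),(3,2)): d=P[b]-P[a]; print('len',np.linalg.norm(d),'yaw',np.arctan2(d[1],d[0]))
print('ring',C(414.5,117,.136))
E
python3 fr.py
```

```text
[[ 0.4092 -0.0738]
 [ 0.6122 -0.0672]
 [ 0.6096 -0.0501]
 [ 0.4109 -0.0562]] [ 0.5105 -0.0618]
len 0.20305984220217996 yaw 0.03230233115465676
len 0.19879451887790758 yaw 0.031023557523042325
ring [ 0.5926 -0.0354]
```

Emit:
send_rows --rows "0 0 26 438 11 20 1;0 0 26 438 11 20 1;0 0 26 438 11 20 1;0 0 26 438 11 20 1;0 0 26 438 11 20 1;0 0 26 438 11 20 1;0 0 26 438 11 20 1;0 0 26 438 11 20 1"

```text
time: 8.07
eef_pos: [0.4998, 0.3437, 0.2611]
tcp_rot: [0.833, 0.554, -0.002, -0.001]
contact_force: [-0.0, -0.7, -0.4]
opening: 0.996
finger_force: 0.0
```

```bash
python3 - <<'E'
from h import *
p=shot('wrist','w3.png')
for t in ['door','door_eye_top']:
    for r in ctrl.look_for(p,t)[:2]: X=w(p,r['position']); print(t,r['p'],X,proj(p,X)[0])
E
python3 d.py .503 .34 .25 1.17
```

```text
door 0.68 [0.50992534 0.36249493 0.13684362] [324.71202121 164.37499644]
door_eye_top 0.89 [0.50575814 0.36161189 0.13553416] [320.44472503 166.88342152]
t 8.22 pos [0.5011 0.3406 0.2624] psi 1.1702 F [-0.3 -0.6  0.1] open 0.998
rot [-0.11  0.17  0.01] shift [ 0.2  2.  12.4]
```

View pics/w3.png

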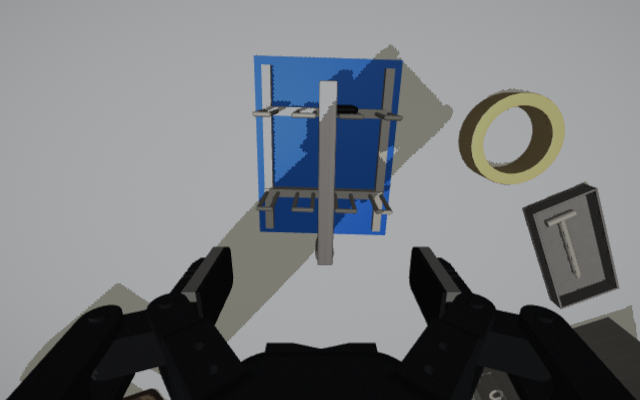

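```bash
python3 - <<'E'
from h import *
np.set_printoptions(precision=4,suppress=True)
p=shot('wrist'); g=p['color'].mean(2)
for v in (90,100,130,150,170,215,225,240): print(v,g[v,308:346].round().astype(int).tolist())
a=atz(p,(328.5,82),.135)[:2];b=atz(p,(326,264),.135)[:2]
print(a,b,(a+b)/2,np.linalg.norm(a-b),np.arctan2(*(a-b)[::-1]))
E
```

```text
90 [113, 112, 112, 112, 112, 111, 111, 107, 156, 167, 168, 168, 168, 168, 167, 168, 168, 168, 168, 167, 168, 168, 168, 168, 150, 84, 63, 63, 64, 63, 64, 64, 63, 63, 63, 64, 64, 63]
100 [81, 84, 68, 62, 81, 84, 68, 96, 156, 168, 168, 168, 169, 168, 168, 168, 168, 169, 168, 168, 168, 168, 168, 168, 128, 72, 61, 63, 63, 62, 63, 63, 63, 63, 62, 62, 62, 62]
130 [60, 60, 61, 61, 60, 61, 61, 74, 98, 112, 113, 114, 113, 112, 112, 113, 113, 113, 112, 113, 114, 116, 118, 104, 68, 60, 61, 61, 61, 61, 61, 61, 60, 60, 60, 61, 60, 60]
150 [58, 59, 58, 58, 58, 59, 59, 82, 103, 111, 113, 113, 112, 112, 112, 113, 113, 112, 112, 114, 114, 115, 114, 101, 63, 57, 58, 59, 58, 58, 58, 58, 58, 58, 59, 59, 59, 59]
170 [58, 58, 57, 58, 58, 58, 58, 85, 104, 111, 112, 112, 112, 111, 111, 111, 111, 111, 112, 114, 114, 113, 104, 78, 62, 57, 57, 57, 57, 57, 56, 57, 57, 58, 58, 57, 58, 57]
215 [56, 56, 56, 56, 55, 55, 48, 87, 104, 107, 109, 108, 109, 108, 108, 109, 109, 109, 111, 111, 109, 103, 79, 61, 55, 56, 56, 55, 55, 56, 55, 55, 55, 55, 83, 88, 98, 100]
225 [56, 56, 56, 56, 55, 55, 49, 89, 103, 106, 108, 108, 108, 108, 108, 107, 108, 109, 111, 110, 109, 98, 62, 56, 56, 55, 83, 87, 98, 100, 99, 99, 100, 98, 99, 99, 99, 99]
240 [121, 120, 120, 120, 120, 76, 42, 89, 103, 105, 107, 107, 106, 106, 105, 106, 107, 108, 110, 107, 106, 102, 101, 159, 169, 169, 169, 169, 169, 169, 169, 169, 169, 169, 169, 169, 169, 169]
[0.5387 0.417 ] [0.4761 0.2713] [0.5074 0.3441] 0.15860094698314603 1.1647517735947013
```

```bash
python3 - <<'E'
from h import *
np.set_printoptions(precision=4,suppress=True)
p=shot('wrist','w4.png'); g=p['color'].mean(2)
def c(v):
    m=np.nonzero(np.abs(np.diff(g[v,305:345]))>11)[0]+305.5; return m.round(1).tolist()
for v in (86,120,150,180,220,250): print(v,c(v))
print(g[70:95,324].round().tolist(),g[240:275,322].round().tolist())
a=atz(p,(324.3,90),.135)[:2];b=atz(p,(322.2,225),.135)[:2];print(a,b,np.arctan2(*(a-b)[::-1]))
l=[atz(p,q,.135)[:2] for q in ((315.8,90),(315,225),(332.6,90),(329.5,225))];print([np.arctan2(*(l[i]-l[i+1])[::-1]) for i in (0,2)],np.linalg.norm(l[0]-l[2]),np.linalg.norm(l[1]-l[3]))
E
python3 d.py .503 .34 .25 1.17
```

```text
86 [314.5, 315.5, 330.5, 331.5, 332.5]
120 [306.5, 307.5, 313.5, 314.5, 320.5, 321.5, 330.5, 331.5]
150 [313.5, 314.5, 315.5, 329.5, 330.5]
180 [313.5, 314.5, 329.5, 330.5]
220 [313.5, 314.5, 328.5, 329.5, 337.5]
250 [311.5, 328.5, 330.5, 331.5]
[110.0, 110.0, 111.0, 110.0, 110.0, 110.0, 93.0, 133.0, 162.0, 167.0, 167.0, 168.0, 167.0, 168.0, 167.0, 168.0, 167.0, 168.0, 168.0, 167.0, 168.0, 168.0, 168.0, 168.0, 168.0] [106.0, 106.0, 105.0, 105.0, 105.0, 105.0, 105.0, 104.0, 105.0, 105.0, 106.0, 105.0, 105.0, 104.0, 104.0, 104.0, 105.0, 104.0, 104.0, 104.0, 104.0, 132.0, 161.0, 169.0, 169.0, 169.0, 169.0, 168.0, 169.0, 169.0, 169.0, 169.0, 169.0, 169.0, 169.0]
[0.5342 0.4122] [0.4885 0.308 ] 1.1573904375899218
[np.float64(1.1590436789289957), np.float64(1.157876766843072)] 0.012994969879625697 0.012862276895058472
t 8.32 pos [0.5018 0.3396 0.2635] psi 1.168 F [-0.3 -0.2  0.1] open 0.998
rot [-0.04  0.09 -0.11] shift [ 0.9  0.9 13.5]
```

```bash
python3 - <<'E'
from h import *
np.set_printoptions(precision=4,suppress=True)
p=shot('wrist'); q=shot('top')
a=atz(p,(323.5,77.3),.135)[:2];b=atz(p,(321.1,261.3),.135)[:2];d=(a-b)/np.linalg.norm(a-b)
print(a,b,np.linalg.norm(a-b),np.arctan2(*d[::-1]),'mid',(a+b)/2,'grip',(a+b)/2-.005*d)
s=ctrl.get_state();print(s['eef_pos'],s['dq'])
E
python3 d.py .503 .34 .25 1.17
```

```text
[0.5377 0.4206] [0.4736 0.2742] 0.15979506551916467 1.1581357184441499 mid [0.5056 0.3474] grip [0.5036 0.3428]
[0.5022 0.3395 0.2642] [-0.0002 -0.0035 -0.0047  0.0016 -0.0014  0.0015]
t 8.43 pos [0.5022 0.3395 0.2642] psi 1.1672 F [ 0.4 -0.4  1. ] open 0.999
rot [-0.    0.02 -0.16] shift [ 0.8  0.6 14.2]
```

```bash
python3 d.py .5036 .3428 .127 1.16
```

```text
t 8.43 pos [0.5022 0.3395 0.2642] psi 1.1672 F [ 0.4 -0.4  1. ] open 0.999
rot [-0.    0.02  0.42] shift [  3.7   0.  137.2]
```

Emit:
send_rows --rows "0 0 0.4 4 0 40 1;0 0 0.4 4 0 80 1;0 0 0.4 4 0 110 1;0 0 0.4 4 0 125 1;0 0 0.4 4 0 137 1;0 0 0.4 4 0 137 1;0 0 0.4 4 0 137 1"

```text
time: 9.3
eef_pos: [0.5042, 0.345, 0.1287]
tcp_rot: [0.836, 0.549, 0.001, 0.0]
contact_force: [0.3, -0.4, -0.7]
opening: 1.002
finger_force: 0.0
```

```bash
python3 d.py .5036 .3428 .127 1.16
```

```text
t 9.3 pos [0.5042 0.345  0.1287] psi 1.1623 F [ 0.3 -0.4 -0.7] open 1.002
rot [ 0.09 -0.1   0.13] shift [-2.2  0.3  1.7]
```

Emit:
send_rows --rows "0 0 0 -2 0 0 0;0 0 0 -2 0 0 -1;0 0 0 -2 0 0 -1;0 0 0 -2 0 0 -1;0 0 0 -2 0 0 -1;0 0 0 -2 0 0 -1;0 0 0 -2 0 0 -1;0 0 0 -2 0 0 -1" --grip_force 80

```text
time: 10.3
eef_pos: [0.5029, 0.3429, 0.1276]
tcp_rot: [0.836, 0.549, 0.0, 0.0]
contact_force: [-0.2, 0.1, 2.3]
opening: 0.15
finger_force: 78.6
```

```bash
python3 d.py .5036 .3428 .227 1.16
```

```text
t 10.3 pos [0.5029 0.3429 0.1276] psi 1.1625 F [-0.2  0.1  2.3] open 0.15
rot [ 0.05 -0.03  0.14] shift [  0.2   0.7 -99.4]
```

Emit:
send_rows --rows "0 0 0 0 0 -10 -1;0 0 0 0 0 -30 -1;0 0 0 0 0 -55 -1;0 0 0 0 0 -80 -1;0 0 0 0 0 -100 -1;0 0 0 0 0 -110 -1;0 0 0 0 0 -110 -1;0 0 0 0 0 -110 -1"

```text
time: 11.3
eef_pos: [0.5019, 0.3425, 0.2359]
tcp_rot: [0.836, 0.549, -0.001, -0.0]
contact_force: [0.3, -0.4, -5.3]
opening: 0.151
finger_force: 78.3
```

```bash
python3 - <<'E'
from h import *
np.set_printoptions(precision=4,suppress=True)
s=ctrl.get_state();T=R.from_quat(s['tcp_rot'])
print(s['eef_pos'],s['contact_force'],s['wrist_torque'],T.as_matrix()[:,2],s['opening'])
E
```

```text
[0.5019 0.3425 0.2359] [ 0.2974 -0.364  -5.2907] [ 0.0091 -0.0066 -0.0053] [-0.0023 -0.0011 -1.    ] 0.15113954965223028
```

```bash
python3 d.py .5902 .1128 .2376 1.600
```

```text
t 11.3 pos [0.5019 0.3425 0.2359] psi 1.1624 F [ 0.3 -0.4 -5.3] open 0.151
rot [ -0.12   0.08 -25.08] shift [-175.8  172.3   -1.6]
```

Emit:
send_rows --rows "0 0 -2 -12 12 0 -1;0 0 -5 -38 37 0 -1;0 0 -10 -72 70 0 -1;0 0 -15 -108 106 0 -1;0 0 -20 -140 137 0 -1;0 0 -23 -162 159 0 -1;0 0 -25 -173 170 0 -1;0 0 -25 -176 172 0 -1"

```text
time: 12.3
eef_pos: [0.5903, 0.112, 0.2359]
tcp_rot: [0.698, 0.716, -0.001, -0.001]
contact_force: [-0.1, -0.1, -4.1]
opening: 0.15
finger_force: 78.2
```

Emit:
send_rows --rows "0 0 0 0 0 15 -1;0 0 0 0 0 40 -1;0 0 0 0 0 65 -1;0 0 0 0 0 85 -1;0 0 0 0 0 94 -1;0 0 0 0 0 95 -1;0 0 0 0 0 95 -1"

```text
time: 13.18
eef_pos: [0.5913, 0.1131, 0.1434]
tcp_rot: [0.697, 0.717, 0.001, 0.001]
contact_force: [0.1, 0.7, -4.8]
opening: 0.151
finger_force: 78.2
```

```bash
python3 - <<'E'
from h import *
np.set_printoptions(precision=4,suppress=True)
for c in ('top','scene'):
    p=shot(c,c+'2.png')
    print(proj(p,[[.5945,-.0362,.136],[.5928,.0238,.107],[.5945,-.0362,.110]]))
a=cv2.imread('pics/top2.png')[180:330,340:460]; b=cv2.imread('pics/scene2.png')[150:300,160:310]
cv2.imwrite('pics/c2.png',np.hstack([cv2.resize(a,(480,600),interpolation=cv2.INTER_CUBIC),cv2.resize(b,None,fx=2.1,fy=4,interpolation=cv2.INTER_CUBIC)[:600]])[:, :800])
E
python3 d.py .5902 .1128 .1426 1.600
```

```text
[[397.4591 211.738 ]
 [364.3621 214.2401]
 [395.0288 212.8535]]
[[218.3686 220.019 ]
 [251.3438 219.5446]
 [220.4166 229.3678]]
t 13.28 pos [0.5914 0.113  0.1437] psi 1.5986 F [ 0.5  0.9 -5.1] open 0.152
rot [ 0.14  0.   -0.08] shift [-0.2 -1.2  1.1]
```

View pics/c2.png

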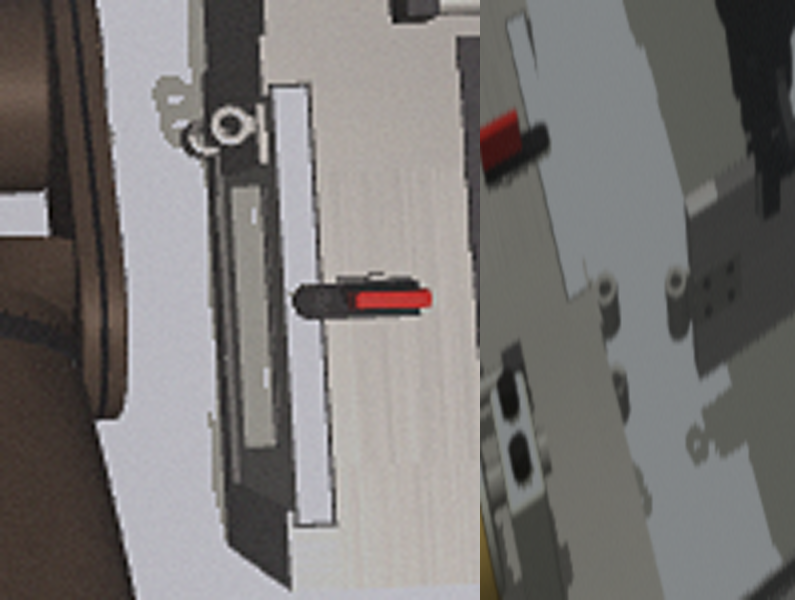

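The turnbutton is still square over the frame. In the scene crop the jamb ring is at (608,290) and the door ring at (676,282). Now a finer look combining wrist and scene.

```bash
python3 - <<'E'
from h import *
np.set_printoptions(precision=4,suppress=True)
p=shot('wrist','w5.png'); q=shot('scene','scene3.png'); s=ctrl.get_state(); print(s['eef_pos'])
a=p['color'][:,:,::-1]; b=q['color'][200:260,200:280,::-1]
a=cv2.resize(a,(480,300)); b=cv2.resize(b,(800,600)[:0] or (400,300),interpolation=cv2.INTER_CUBIC)[:,:320]
t=shot('top'); c=t['color'][195:225,380:410,::-1]
bot=np.zeros((300,800,3),np.uint8); bot[:,:300]=cv2.resize(c,(300,300),interpolation=cv2.INTER_CUBIC)
b=cv2.resize(q['color'][205:255,205:265,::-1],(480,400),interpolation=cv2.INTER_CUBIC) # 8x
out=np.zeros((600,800,3),np.uint8); out[:200,:320]=cv2.resize(p['color'][:,:,::-1],(320,200)); out[:300,500:]=bot[:,:300]; out[200:,:480]=b
cv2.imwrite('pics/c3.png',out)
E
```

```text
[0.5911 0.113  0.1434]
```

View pics/c3.png

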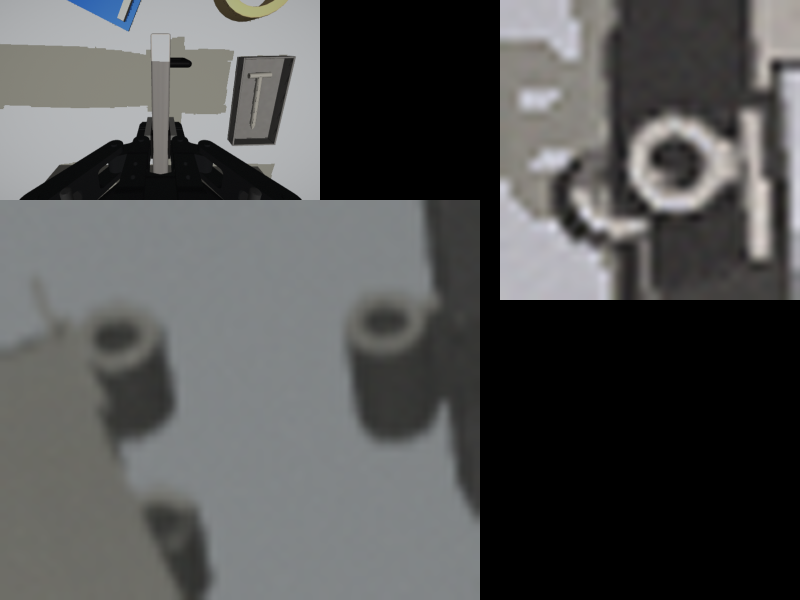

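Jamb ring is at scene (219.8,221.6) and top (397.4,210.9), door ring at scene (252.8,219.9). The door hangs upright with clear air around the knuckle.

```bash
python3 - <<'E'
from h import *
np.set_printoptions(precision=4,suppress=True)
q=shot('scene');t=shot('top')
eye=np.array([.5936,.0240,.1078]); pe=proj(q,eye)[0]; bias=np.array([252.8,219.9])-pe; print('bias',bias)
print('jamb via scene raw',atz(q,(219.8,221.6),.136),'bias-corrected',atz(q,np.array([219.8,221.6])-bias,.136))
print('door eye seen raw',atz(q,(252.8,219.9),.1078),'jamb via top',atz(t,(397.35,210.85),.136))
s=ctrl.get_state();print(s['eef_pos'],s['time'])
E
```

```text
bias [1.2509 0.3784]
jamb via scene raw [ 0.5992 -0.035   0.136 ] bias-corrected [ 0.5974 -0.0367  0.136 ]
door eye seen raw [0.5955 0.0258 0.1078] jamb via top [ 0.5962 -0.036   0.136 ]
[0.5907 0.113  0.1428] 13.525
```

```bash
python3 d.py .5925 .0828 .1426 1.600
```

```text
t 13.53 pos [0.5907 0.113  0.1428] psi 1.5986 F [-0.2  0.3 -4.6] open 0.147
rot [ 0.04 -0.   -0.08] shift [-30.2   0.9   0.2]
```

Emit:
send_rows --rows "0 0 0 -8 1 0 -1;0 0 0 -18 1 0 -1;0 0 0 -26 1 0 -1;0 0 0 -30 1 0 -1;0 0 0 -30 1 0 -1;0 0 0 -30 1 0 -1"

```text
time: 14.28
eef_pos: [0.5923, 0.0832, 0.1423]
tcp_rot: [0.697, 0.717, 0.0, -0.0]
contact_force: [-0.3, -0.0, -4.9]
opening: 0.152
finger_force: 78.3
```

```bash
python3 - <<'E'
from h import *
for i in range(5): q=shot('scene','scene4.png')
s=ctrl.get_state(); print(s['eef_pos'])
b=cv2.resize(q['color'][208:253,205:265,::-1],(800,600),interpolation=cv2.INTER_CUBIC) # 13.333x
cv2.imwrite('pics/c4.png',b)
E
python3 d.py .5925 .0828 .1426 1.600
```

```text
[0.59232544 0.08326271 0.14230524]
t 14.53 pos [0.5923 0.0833 0.1423] psi 1.599 F [ 0.2 -0.2 -4.5] open 0.149
rot [-0.   -0.   -0.06] shift [-0.5  0.2 -0.3]
```

View pics/c4.png

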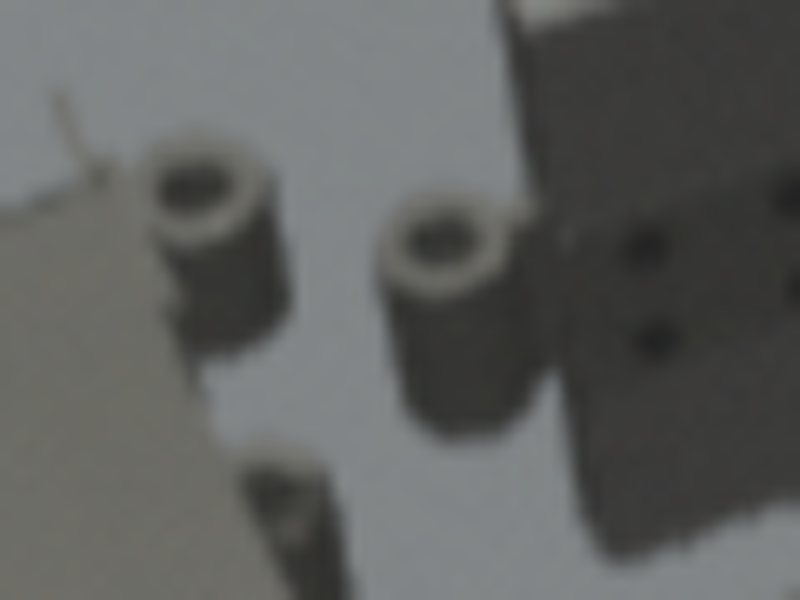

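```bash
python3 - <<'E'
from h import *
np.set_printoptions(precision=4,suppress=True)
q=shot('scene')
eye=np.array([.5948,-.0057,.1067]); bias=np.array([237.9,225.84])-proj(q,eye)[0]; print('bias',bias)
print('jamb corrected',atz(q,np.array([219.99,221.56])-bias,.136), 'raw eye',atz(q,(237.9,225.84),.1067))
# predicted lower jamb ring(z .070) pixel in crop for jamb guess
for J in ([.597,-.0365],[.595,-.0362]):
  x=proj(q,[[*J,.07],[*J,.136]])+bias; print((x-[205,208]+.5)*13.333-.5)
E
```

```text
bias [1.2535 0.4736]
jamb corrected [ 0.5972 -0.0363  0.136 ] raw eye [ 0.5969 -0.004   0.1067]
[[271.349  491.8991]
 [204.3977 186.1938]]
[[269.1797 481.1162]
 [202.2105 175.2783]]
```

```bash
python3 d.py .5941 .0527 .1426 1.600
```

```text
t 14.57 pos [0.5923 0.0832 0.1423] psi 1.599 F [-0.6  0.5 -4.3] open 0.151
rot [-0.   -0.   -0.06] shift [-30.6   0.9  -0.3]
```

Emit:
send_rows --rows "0 0 0 -2 1 0 -1;0 0 0 -5 1 0 -1;0 0 0 -9 1 0 -1;0 0 0 -13 1 0 -1;0 0 0 -17 1 0 -1;0 0 0 -20 1 0 -1;0 0 0 -22 1 0 -1;0 0 0 -22 1 0 -1"

```text
time: 15.58
eef_pos: [0.594, 0.0609, 0.1423]
tcp_rot: [0.697, 0.717, -0.0, -0.0]
contact_force: [0.3, 0.5, -4.6]
opening: 0.153
finger_force: 78.3
```

```bash
python3 d.py .5941 .0527 .1426 1.600
```

```text
t 15.57 pos [0.594  0.0609 0.1423] psi 1.5985 F [ 0.3  0.5 -4.6] open 0.153
rot [-0.   -0.   -0.09] shift [-8.2 -0.1 -0.3]
```

No contact. Going in the rest of the way slowly.

Emit:
send_rows --rows "0 0 0 -2 0 0 -1;0 0 0 -4 0 0 -1;0 0 0 -6 0 0 -1;0 0 0 -7.5 0 0 -1;0 0 0 -8.2 0 0 -1;0 0 0 -8.2 0 0 -1;0 0 0 -8.2 0 0 -1"

```text
time: 16.45
eef_pos: [0.5942, 0.0529, 0.1423]
tcp_rot: [0.697, 0.717, -0.0, -0.0]
contact_force: [0.1, 0.4, -5.0]
opening: 0.149
finger_force: 78.3
```

```bash
python3 - <<'E'
from h import *
for i in range(4): q=shot('scene','scene5.png')
t=shot('top')
out=np.zeros((600,800,3),np.uint8)
out[:,:600]=cv2.resize(q['color'][205:250,205:250,::-1],(600,600),interpolation=cv2.INTER_CUBIC) # 13.333x
out[:200,600:]=cv2.resize(t['color'][200:220,388:408,::-1],(200,200),interpolation=cv2.INTER_CUBIC)
out[200:360,600:]=cv2.resize(t['color'][190:340,320:520][20:150:1,:][:,:][...,::-1],(200,160))
cv2.imwrite('pics/c5.png',out)
E
python3 d.py .5941 .0527 .1426 1.600
```

```text
t 16.7 pos [0.5942 0.0529 0.1423] psi 1.5988 F [ 0.6  0.7 -5.2] open 0.153
rot [-0.01  0.   -0.07] shift [-0.2 -0.1 -0.3]
```

View pics/c5.png

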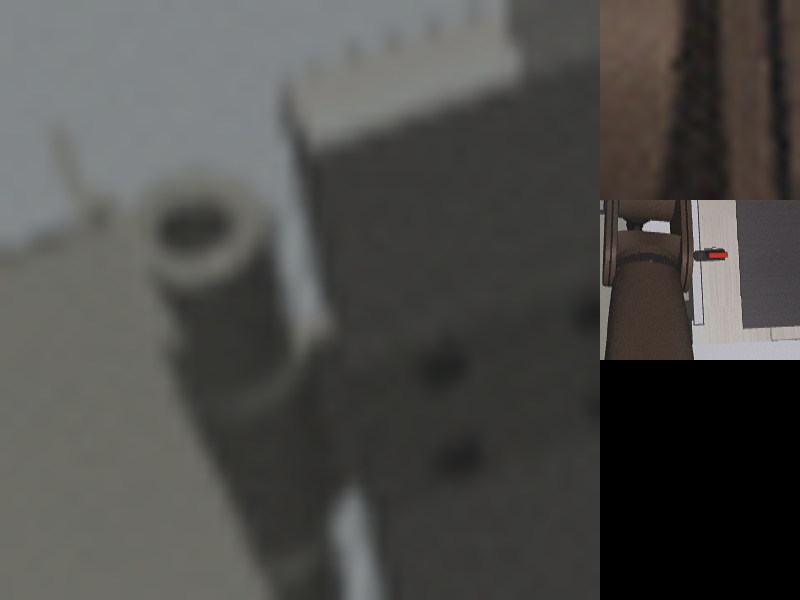

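Tubes look continuous and the turnbutton is still square. One last enhanced look, with the predicted circles overlaid.

```bash
python3 - <<'E'
from h import *
q=shot('scene'); k=16
im=np.mean([shot('scene')['color'].astype(float) for _ in range(4)],0)
x0,y0,w_,h_=211,212,25,37
g=im.mean(2)[y0:y0+h_,x0:x0+w_]; g=np.clip((g-35)/(95-35),0,1)*255
g=cv2.resize(g.astype(np.uint8),(w_*k,h_*k),interpolation=cv2.INTER_CUBIC); A=cv2.cvtColor(g,cv2.COLOR_GRAY2BGR); B=A.copy()
th=np.linspace(0,2*np.pi,60); bias=np.array([1.25,.45])
def circ(c,z,r,col):
    P=np.c_[c[0]+r*np.cos(th),c[1]+r*np.sin(th),np.full(60,z)]
    x=((proj(q,P)+bias-[x0,y0]+.5)*k-.5).round().astype(np.int32); cv2.polylines(B,[x],True,col,1)
J=(.5968,-.0363); D=(.5967,-.0361)
for z,r in((.136,.01),(.136,.005),(.110,.01),(.07,.01)): circ(J,z,r,(0,255,0))
for z in(.1067,.0727): circ(D,z,.01,(0,128,255))
cv2.imwrite('pics/c6.png',np.hstack([A,B])); print(A.shape)
E
```

```text
(592, 400, 3)
```

View pics/c6.png

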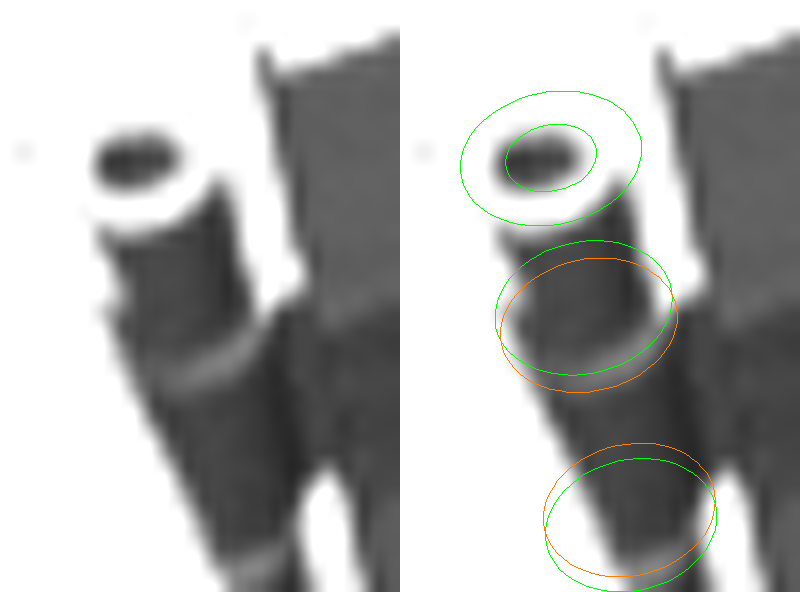

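The visible gap bands sit on the predicted circles both above and below the door knuckle, so it is centred, and the wrist reads only the door's weight.

```bash
python3 -c "
from plant import ctrl
s=ctrl.get_state();print(s['time'],s['contact_force'],s['eef_pos']);print(ctrl.sign_off())"
```

```text
16.95 [ 0.48259783 -0.09932566 -5.3917491 ] [0.59419852 0.05290514 0.14233457]
the job is handed in; nothing more can be done
None
```

Job handed in at 17 s with no verdict returned: turnbutton fully across over the frame, and the door held upright and square open, its knuckle in the hinge gap with the holes lined up to about 1 mm by camera and only its own weight (about 5 N) on the wrist.

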